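# Press the ink tubs' vent plugs home, light to dark

### The job

Close the vents of the ink tubs for the night, from the lightest ink to the darkest so that no dark ink is carried into a light one: with a fingertip, press down the raised plug in the yellow lid, then the one in the red lid, then the one in the blue lid, each gently and fully home. Leave the black tub's plug up, since that ink is still in use; do not lift or push any tub out of its place or disturb the other things on the bench.

Things in the scene. Friction and masses are not known exactly. Their poses are not given: they have to be found in the camera images.
- yellow_tub: loose round ink tub with a yellow lid and a yellow band round its white side, 68 mm across, 75 mm high to the flat top of the lid, about 0.25 to 0.5 kg; origin at the centre of its underside, z up
- yellow_plug_top (a point): centre of the top of the round white vent plug (28 mm across) in the middle of the yellow lid; raised, it stands 16.5 to 18 mm above the lid, pressed fully home 8 mm; its head is springy rubber that yields 1 mm per 4 N, up to 5 mm, and springs back
- yellow_plug (a joint): how far the yellow tub's vent plug has been pressed down, in m: 0 to 0.0015 at the start, 0.010 at its stop (the yielding of the rubber head is not counted); it slides straight down against a steady friction of about 4 N and stays where it is left (no spring)
- red_tub: loose round ink tub with a red lid and a red band round its white side, 68 mm across, 75 mm high to the flat top of the lid, about 0.25 to 0.5 kg; origin at the centre of its underside, z up
- red_plug_top (a point): centre of the top of the round white vent plug (28 mm across) in the middle of the red lid; raised, it stands 16.5 to 18 mm above the lid, pressed fully home 8 mm; its head is springy rubber that yields 1 mm per 4 N, up to 5 mm, and springs back
- red_plug (a joint): how far the red tub's vent plug has been pressed down, in m: 0 to 0.0015 at the start, 0.010 at its stop (the yielding of the rubber head is not counted); it slides straight down against a steady friction of about 4 N and stays where it is left (no spring)
- blue_tub: loose round ink tub with a blue lid and a blue band round its white side, 68 mm across, 100 mm high to the flat top of the lid, about 0.25 to 0.5 kg; origin at the centre of its underside, z up
- blue_plug_top (a point): centre of the top of the round white vent plug (28 mm across) in the middle of the blue lid; raised, it stands 16.5 to 18 mm above the lid, pressed fully home 8 mm; its head is springy rubber that yields 1 mm per 4 N, up to 5 mm, and springs back
- blue_plug (a joint): how far the blue tub's vent plug has been pressed down, in m: 0 to 0.0015 at the start, 0.010 at its stop (the yielding of the rubber head is not counted); it slides straight down against a steady friction of about 4 N and stays where it is left (no spring)
- black_tub: loose round ink tub with a black lid and a black band round its white side, 68 mm across, 75 mm high to the flat top of the lid, about 0.25 to 0.5 kg; origin at the centre of its underside, z up
- black_plug_top (a point): centre of the top of the round grey vent plug (28 mm across) in the middle of the black lid; raised, it stands 16.5 to 18 mm above the lid, pressed fully home 8 mm; its head is springy rubber that yields 1 mm per 4 N, up to 5 mm, and springs back
- black_plug (a joint): how far the black tub's vent plug has been pressed down, in m: 0 to 0.0015 at the start, 0.010 at its stop (the yielding of the rubber head is not counted); it slides straight down against a steady friction of about 4 N and stays where it is left (no spring)
- label_roll: roll of cream labels standing on its end, 90 mm across, 50 high, loose; origin at the centre of its underside
- jar: small closed jar, 60 mm across, 70 high, loose; origin at the centre of its underside
- ink_knife: spatula (ink knife) lying flat, 200 mm long, loose; origin near its middle on the underside, x along it
- core: empty cardboard core standing on end, 60 mm across, 50 high, loose; origin at the centre of its underside
- bottle: white bottle with an orange cap, 60 mm across, 120 high, loose; origin at the centre of its underside
- film_roll: silvery roll of film standing on end, 80 mm across, 70 high, loose; origin at the centre of its underside
Not all that is in view belongs to the job. What is shaped like the black_tub but green, pink or turquoise is not meant.

How it is judged:
By the outcome, as a careful person would: the job done as asked, in the order asked, and still so for the second after the job is handed in, with the robot touching nothing.
It also fails if it takes over 51 s, if anything falls off the work surface, if the arm or the gripper's body presses on something with over 40 N, if the wrist force passes 120 N, or if a joint passes its speed limit or range.

### The arm

A 6-joint arm with a two-finger parallel gripper is mounted at the origin on the work surface. World frame = base frame: x ahead of the robot, y to its left, z up, the work surface at z = 0. Lengths are in mm, angles in rad, forces in N, time in s.
With the tool pointing down it reaches from about 275 to 750 mm from the base axis. Payload 10.2 kg.
Tool frame: the origin (TCP) lies midway between the tips of the shut fingers; the grasp point (between the pads) lies 19 mm behind it; z points along the fingers, y is the direction in which the jaws open and shut (so a half turn about z gives the same grasp; the last joint's range is limited). The gripper opens to 88 mm and grips with 3 to 60 N. Pads are 18 mm wide; open, the fingers measure 123 mm over their backs; the gripper's body (75 mm by 187 mm) begins 45 mm behind the grasp point.
Start: joints at [1.05, 0.313, 1.498, -0, 1.331, -0.223], TCP at [154.057, 501.894, 238.72] pointing down, gripper open.
Joint ranges: [-2.94, 2.94], [-0.97, 2.17], [0.19, 2.56], [-1.23, 4.37], [0.02, 3.11], [-2.88, 2.88]. Speed limits (rad/s): [2.39, 2.39, 3.01, 3.14, 3.14, 3.14].

### API

Orientations are given as a unit quaternion [x, y, z, w].
In Python, from rig import env, optics gives the robot as it stands.
- The arm moves only by the shell command python3 -m creep 'ROWS'. ROWS is JSON, one flat list of numbers, 7 for each row, row after row: the shift along the tool's x, y, z in cm, then the turn, a rotation vector about the tool's x, y, z in rad, then the opening, from -1 (shut) to 1 (fully open). A call has 1 to 20 rows; each row is the pose to reach, as a shift and turn from the pose commanded when the call began, along the tool's axes at that moment; what a row does not reach only later rows make up. A row lasts 1/8 s, in which the tool goes at most 62.5 mm and 10.7 degrees, less where a joint would pass 70% of its speed; a pose out of reach is approached as far as the arm can. A call with a gripper value outside its range is refused whole. The fingers move at their own pace and stop on an object; the grip force is fixed at half the most. Time passes only in rows, so rows that repeat a pose let the fingers close. It gives the time, the measured TCP pose, the force and the opening at its end, in the units of the state.
- env.get_obs(): the state, without advancing time (a new reading comes with each control period).
- optics.snapshot(name): name is "side" or "top"; returns the picture (400x640x3 uint8, red, green, blue); there is no depth.
- optics.get_calibration(name): a dict with "fx", "fy", "cx", "cy" (pixels), "k1" (the pictures are not rectified: a ray, as slopes to the right and down, at radius r is drawn at 1 + k1 r^2 times it, then the intrinsics apply), "view" (4x4, takes a point from world to camera coordinates). Camera axes: x right, y down, z forward; pixel columns grow to the right and rows downward; lengths in mm; the calibration is good to about 2 mm. A picture is of the moment at which its call begins. get_calibration takes no time and is no camera call.
- env.finish_job(): hands the job in, once; it reports no verdict.
The state is a dict: "time": time; "qpos": joint angles; "qvel": joint speeds; "tau": joint torques, N m; "position": TCP position; "ee_rot": TCP orientation; "force": force on the tool from outside, world axes, zero at the start; "wrist_torque": the same for the moment, N m; "finger_gap": finger opening in mm.
Only numpy, scipy, OpenCV 4.12 (cv2) and the standard library are available. Lean on these libraries where they do the work, as an engineer would, in place of code of your own. Each camera call takes 0.05 s, during which the arm holds its last target.

## Working session

There is one attempt and no reset: what is moved stays moved. The work goes in short steps, Python scripts to look and compute and a shell command to move; the robot and the scene stay as the last step left them, time stands still between calls to the robot, and variables do not carry over. Pictures are saved under pics/ and viewed, and the job is handed in when it is done.

```bash
mkdir -p pics
python3 - <<'E'
from rig import env, optics
import cv2
print(env.get_obs())
for n in("side","top"):
    cv2.imwrite(f"pics/{n}0.png",optics.snapshot(n)[:,:,::-1]); print(optics.get_calibration(n))
E
```

```text
{'time': 0.0, 'qpos': array([ 1.04958358e+00,  3.13415667e-01,  1.49840073e+00,  3.61951514e-05,
        1.33100501e+00, -2.23416809e-01]), 'qvel': array([ 2.90704263e-04, -1.70540653e-03, -1.60268467e-04,  6.91323924e-05,
       -2.27261158e-04,  9.15875533e-04]), 'tau': array([-8.85777263e-04, -4.02214336e+01, -2.52273881e+01,  6.94769807e-02,
        3.53022292e-02, -1.09349976e-04]), 'position': array([153.93399993, 501.68020533, 238.19232373]), 'ee_rot': array([ 1.48352617e-01,  9.88934337e-01, -5.65889218e-04, -2.39865842e-04]), 'force': array([-0.47313501, -0.73602134,  0.04754488]), 'wrist_torque': array([-0.00437462,  0.03298944,  0.02826683]), 'finger_gap': 87.83230471054512}
{'fx': 380.11685343451325, 'fy': 380.11685343451325, 'cx': 323.4961591016362, 'cy': 196.754828417762, 'k1': -0.03208002111264645, 'view': array([[ 9.96767038e-01, -7.89221814e-02,  1.50585769e-02,
        -5.22091288e+02],
       [-4.51073890e-02, -7.04781195e-01, -7.07989259e-01,
         7.75358294e+01],
       [ 6.64890586e-02,  7.05021104e-01, -7.06062638e-01,
         1.17883394e+03],
       [ 0.00000000e+00,  0.00000000e+00,  0.00000000e+00,
         1.00000000e+00]])}
{'fx': 388.1454298618341, 'fy': 388.1454298618341, 'cx': 319.147318191252, 'cy': 201.09943686584057, 'k1': -0.0741653912360111, 'view': array([[-9.40276742e-03, -9.99629921e-01, -2.55266373e-02,
         2.73947860e+01],
       [-9.98810279e-01,  1.06104907e-02, -4.75966835e-02,
         5.34263157e+02],
       [ 4.78499191e-02,  2.50487272e-02, -9.98540408e-01,
         1.03846482e+03],
       [ 0.00000000e+00,  0.00000000e+00,  0.00000000e+00,
         1.00000000e+00]])}
```

View pics/side0.png

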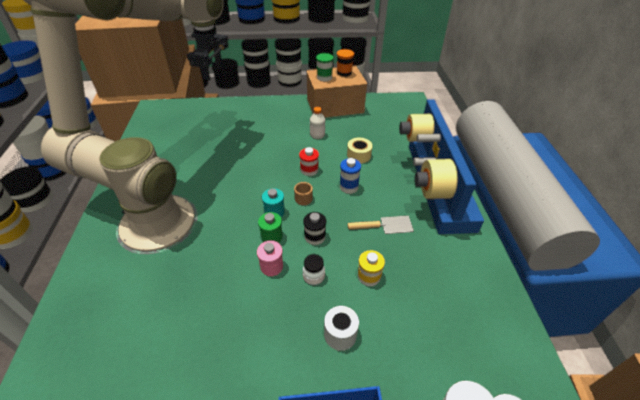

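View pics/top0.png

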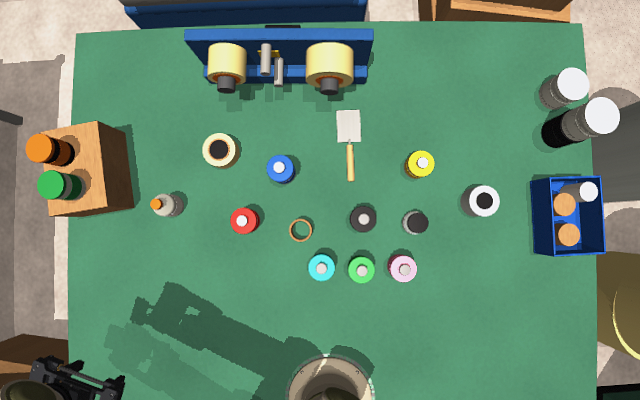

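```bash
cat > h.py <<'E'
import numpy as np, cv2
from rig import env, optics
def ray(n,uv):
    c=optics.get_calibration(n)
    K=np.array([[c['fx'],0,c['cx']],[0,c['fy'],c['cy']],[0,0,1.]])
    p=cv2.undistortPoints(np.array([[uv]],float),K,np.array([c['k1'],0,0,0]))[0,0]
    R=c['view'][:3,:3];t=c['view'][:3,3]
    return -R.T@t, R.T@np.array([p[0],p[1],1.])
def plane(n,uv,z):
    o,d=ray(n,uv); return o+d*(z-o[2])/d[2]
def two(a,b):
    o1,d1=ray('side',a);o2,d2=ray('top',b);d1/=np.linalg.norm(d1);d2/=np.linalg.norm(d2)
    s=np.linalg.lstsq(np.c_[d1,-d2],o2-o1,rcond=None)[0]
    p,q=o1+s[0]*d1,o2+s[1]*d2
    return (p+q)/2,np.linalg.norm(p-q)
def proj(n,P):
    c=optics.get_calibration(n)
    q=c['view'][:3,:3]@np.array(P,float)+c['view'][:3,3];x,y=q[:2]/q[2];s=1+c['k1']*(x*x+y*y)
    return c['cx']+c['fx']*x*s,c['cy']+c['fy']*y*s
E
python3 - <<'E'
from h import *
for n,pts in (("top",dict(y=(421,164),r=(244,220),b=(281,167),k=(363,218))),("side",dict(y=(371,262),r=(309,156),b=(350,165),k=(315,222)))):
    im=cv2.imread(f"pics/{n}0.png")
    row=[]
    for k,(u,v) in pts.items():
        c=im[v-20:v+20,u-20:u+20]; row.append(cv2.resize(c,None,fx=8,fy=8,interpolation=0))
        if k=='k':continue
        hsv=cv2.cvtColor(c,cv2.COLOR_BGR2HSV)
        m=((hsv[...,1]<70)&(hsv[...,2]>140)).astype(np.uint8)
        N,l,s,ce=cv2.connectedComponentsWithStats(m)
        for i in range(1,N):
            if s[i,4]>8: print(n,k,s[i],ce[i]+[u-20,v-20],plane(n,ce[i]+[u-20,v-20],117 if k=='b' else 92).round(1))
        if n=='top':
            if k=='y': lm=(hsv[...,0]>20)&(hsv[...,0]<35)&(hsv[...,1]>120)
            if k=='r': lm=((hsv[...,0]<10)|(hsv[...,0]>170))&(hsv[...,1]>120)
            if k=='b': lm=(hsv[...,0]>95)&(hsv[...,0]<125)&(hsv[...,1]>120)
            ys,xs=np.nonzero(lm); print('  lid',xs.min()+u-20,xs.max()+u-20,ys.min()+v-20,ys.max()+v-20)
            (cx,cy),r=cv2.minEnclosingCircle(np.c_[xs,ys].astype(np.float32)); print('  ',cx+u-20,cy+v-20,r,plane(n,(cx+u-20,cy+v-20),100 if k=='b' else 75).round(1))
    cv2.imwrite(f"pics/crop_{n}.png",np.hstack(row)[:, :1280][::2,::2])
E
```

```text
top y [16 13 11 11 91] [422.28571429 162.08791209] [ 626.2 -240.4   92. ]
  lid 405 434 150 177
   419.3048782348633 164.69512176513672 14.8453369140625 [ 622.1 -236.7   75. ]
top r [12 15 11 11 93] [241.44086022 220.2688172 ] [484.4 216.4  92. ]
  lid 230 259 207 233
   244.5 220.5 14.57748031616211 [483.8 212.4  75. ]
top b [ 12  15  12  11 103] [278.72815534 166.89320388] [614.9 118.2 117. ]
  lid 266 294 155 183
   280.59278297424316 168.75773239135742 14.851174354553223 [612.5 115.7 100. ]
side y [16 11 11  9 77] [371.87012987 257.        ] [ 628.8 -244.1   92. ]
side r [16 11  8  6 46] [308.5        149.39130435] [488.1 216.1  92. ]
side b [17 12  9  8 49] [350.67346939 160.44897959] [619.  118.4 117. ]
```

```bash
python3 -c "
import cv2,numpy as np
a=cv2.imread('pics/crop_top.png');b=cv2.imread('pics/crop_side.png');cv2.imwrite('pics/crops.png',np.vstack([a,b]))"
```

```text
(no output)
```

View pics/crops.png

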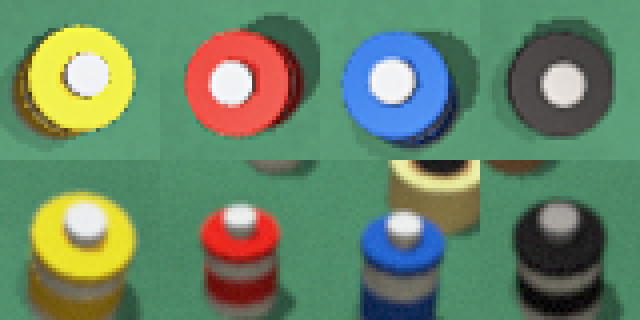

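Top picture: yellow plug at (422,162), red at (241,220), blue at (279,167), black at (363,218). The side view agrees to within about 4 mm. Next I'll work out the moves in tool axes.

```bash
cat >> h.py <<'E'
from scipy.spatial.transform import Rotation as Ro
T=dict(y=(627,-242),r=(486,216),b=(617,118))
def to(k,z):
    o=env.get_obs(); R=Ro.from_quat(o['ee_rot']).as_matrix()
    print(o['time'],o['position'].round(1),o['force'].round(1),o['finger_gap'],'shift cm',(R.T@(np.array([*T[k],z])-o['position'])/10).round(2))
E
python3 - <<'E'
from h import *
print(two((371.9,257),(422.3,162.1)),two((308.5,149.4),(241.4,220.3)),two((350.7,160.4),(278.7,166.9)))
to('y',150)
E
```

```text
(array([ 628.22512442, -241.52183211,   88.27335185]), np.float64(2.962172993818966)) (array([486.22565488, 216.49414423,  91.73646682]), np.float64(3.728827120050158)) (array([616.91160504, 118.04788404, 117.35527494]), np.float64(4.1843993633441805))
0.1 [153.9 501.7 238.2] [ 0.1  0.5 -0.8] 88.43756940522589 shift cm [-67.05 -57.21   8.87]
```

```bash
python3 -m creep '[-67,-57.2,7.5,0,0,0,-1,-67,-57.2,7.5,0,0,0,-1,-67,-57.2,7.5,0,0,0,-1,-67,-57.2,7.5,0,0,0,-1,-67,-57.2,7.5,0,0,0,-1,-67,-57.2,7.5,0,0,0,-1,-67,-57.2,7.5,0,0,0,-1,-67,-57.2,7.5,0,0,0,-1,-67,-57.2,7.5,0,0,0,-1,-67,-57.2,7.5,0,0,0,-1,-67,-57.2,7.5,0,0,0,-1,-67,-57.2,7.5,0,0,0,-1,-67,-57.2,7.5,0,0,0,-1,-67,-57.2,7.5,0,0,0,-1,-67,-57.2,7.5,0,0,0,-1,-67,-57.2,7.5,0,0,0,-1,-67,-57.2,7.5,0,0,0,-1,-67,-57.2,7.5,0,0,0,-1,-67,-57.2,7.5,0,0,0,-1,-67,-57.2,7.5,0,0,0,-1]'; python3 -c "
from h import *
to('y',100)"
```

```text
time: 2.6
position: [626.7, -241.3, 164.0]
ee_rot: [0.148, 0.989, -0.0, 0.0]
force: [0.3, -0.1, -0.2]
finger_gap: 0.9
2.6 [ 626.7 -241.3  164. ] [ 0.3 -0.1 -0.2] 0.8731078355163989 shift cm [-0.05 -0.06  6.4 ]
```

Over yellow at z = 164. I'll drop to about 100 and look before pressing.

```bash
python3 -m creep '[0,0,3,0,0,0,-1,0,0,5,0,0,0,-1,0,0,6.2,0,0,0,-1,0,0,6.2,0,0,0,-1]'
python3 - <<'E'
from h import *
to('y',80)
rows=[]
for n,P in(('top',(627,-242,92)),('side',(627,-242,92))):
    im=optics.snapshot(n)[:,:,::-1].copy();u,v=map(int,proj(n,P)); c=im[v-40:v+40,u-40:u+40]; rows.append(cv2.resize(c,(400,400),interpolation=0))
cv2.imwrite('pics/y1.png',np.hstack(rows))
E
```

```text
time: 3.1
position: [626.5, -241.4, 101.2]
ee_rot: [0.148, 0.989, 0.0, -0.001]
force: [1.0, 0.5, 0.8]
finger_gap: 0.3
3.1 [ 626.5 -241.4  101.2] [1.  0.5 0.8] 0.2865441495591975 shift cm [-0.06 -0.04  2.12]
```

View pics/y1.png

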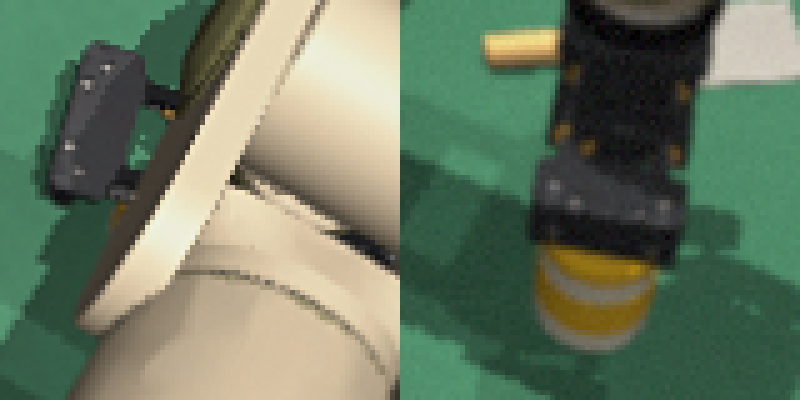

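The side view shows the gripper over the yellow lid and clear of everything else. Now I'll press in small steps.

```bash
python3 -m creep '[0,0,0.4,0,0,0,-1,0,0,0.8,0,0,0,-1,0,0,1.2,0,0,0,-1,0,0,1.2,0,0,0,-1]'; python3 -m creep '[0,0,0.2,0,0,0,-1,0,0,0.4,0,0,0,-1,0,0,0.6,0,0,0,-1,0,0,0.6,0,0,0,-1]'
```

```text
time: 3.7
position: [626.8, -241.5, 89.8]
ee_rot: [0.148, 0.989, -0.0, 0.0]
force: [-0.0, 1.4, 2.4]
finger_gap: 0.5
time: 4.2
position: [626.8, -241.5, 83.6]
ee_rot: [0.148, 0.989, -0.0, 0.0]
force: [-0.1, 0.4, 3.4]
finger_gap: 0.4
```

```bash
python3 -m creep '[0,0,0.15,0,0,0,-1,0,0,0.3,0,0,0,-1,0,0,0.3,0,0,0,-1]'; python3 -m creep '[0,0,0.05,0,0,0,-1,0,0,0.1,0,0,0,-1,0,0,0.1,0,0,0,-1]'
```

```text
time: 4.58
position: [626.8, -241.6, 81.4]
ee_rot: [0.148, 0.989, -0.0, 0.0]
force: [-1.8, 0.8, 8.2]
finger_gap: 0.6
time: 4.95
position: [626.9, -241.6, 80.8]
ee_rot: [0.148, 0.989, -0.0, 0.0]
force: [-2.6, 1.3, 10.7]
finger_gap: 0.4
```

Force climbs at the rubber's 4 N/mm (8.2 to 10.7 N) with the plug top at about 83 mm, so yellow is on its stop. I'll lift straight up.

```bash
python3 -m creep '[0,0,-0.5,0,0,0,-1,0,0,-2,0,0,0,-1,0,0,-5,0,0,0,-1,0,0,-8,0,0,0,-1,0,0,-8,0,0,0,-1]'; python3 -c "
from h import *
to('r',160)"
```

```text
time: 5.58
position: [627.5, -241.9, 162.3]
ee_rot: [0.148, 0.989, -0.001, 0.002]
force: [0.0, 0.0, -0.6]
finger_gap: 0.3
5.575 [ 627.5 -241.9  162.3] [ 0.   0.  -0.6] 0.301434788307582 shift cm [26.97 39.63  0.07]
```

```bash
python3 -m creep '[27,39.6,0,0,0,0,-1,27,39.6,0,0,0,0,-1,27,39.6,0,0,0,0,-1,27,39.6,0,0,0,0,-1,27,39.6,0,0,0,0,-1,27,39.6,0,0,0,0,-1,27,39.6,0,0,0,0,-1,27,39.6,0,0,0,0,-1,27,39.6,0,0,0,0,-1,27,39.6,0,0,0,0,-1,27,39.6,0,0,0,0,-1,27,39.6,0,0,0,0,-1,27,39.6,0,0,0,0,-1]'
python3 - <<'E'
from h import *
to('r',100)
im=optics.snapshot('side')[:,:,::-1]; cv2.imwrite('pics/r1.png',im)
cv2.imwrite('pics/t1.png',optics.snapshot('top')[:,:,::-1])
E
```

```text
time: 7.2
position: [485.0, 215.8, 159.7]
ee_rot: [0.149, 0.989, -0.0, -0.0]
force: [-0.5, 0.3, -0.5]
finger_gap: 0.7
7.2 [485.  215.8 159.7] [-0.5  0.3 -0.5] 0.6677583410883967 shift cm [-0.09  0.05  5.97]
```

View pics/r1.png

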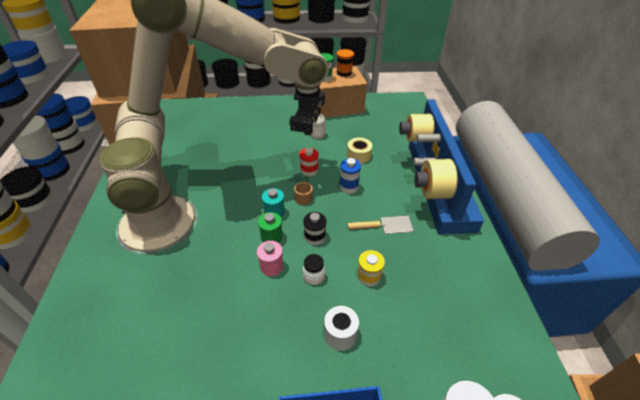

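View pics/t1.png

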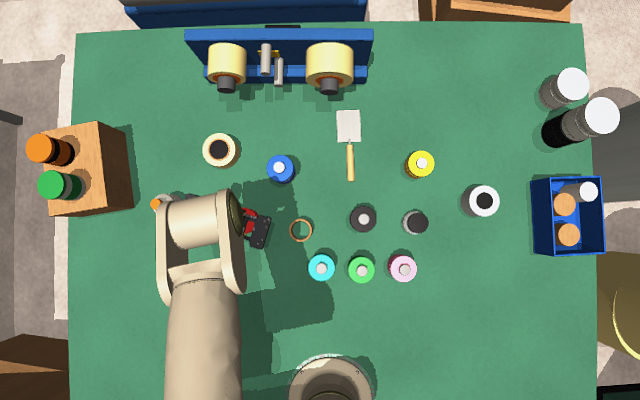

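Run:
```python
from h import *
for z in(160,240,92): print(z,[np.round(proj(n,(485,216,z))) for n in('top','side')])
print(env.get_obs()['qpos'].round(2))
a=cv2.imread('pics/t1.png')[185:275,200:300];b=cv2.imread('pics/r1.png')[75:185,260:360]
cv2.imwrite('pics/r1c.png',np.hstack([cv2.resize(a,(400,400),interpolation=0),cv2.resize(b,(400,400),interpolation=0)]))
```

```text
160 [array([235., 220.]), array([307., 133.])]
240 [array([226., 220.]), array([307., 112.])]
92 [array([242., 220.]), array([308., 149.])]
[ 0.2   0.4   1.59  0.    1.15 -1.07]
```

View pics/r1c.png

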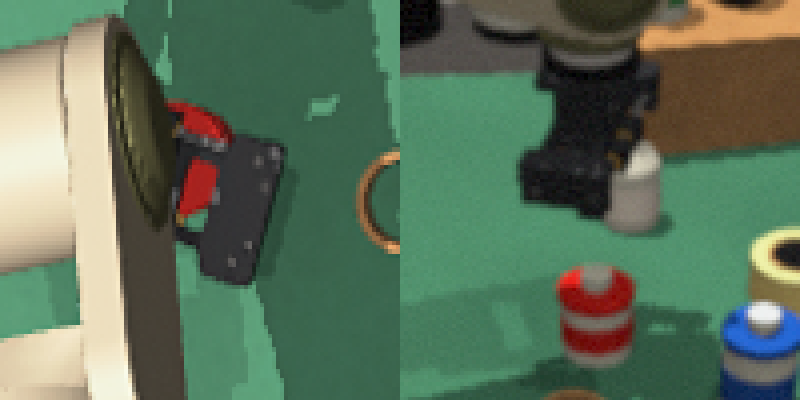

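Run:
```python
from h import *
tx=np.array([-.956,.293,0]);ty=np.array([.293,.956,0])
for s in(-1,1):
  for t in(-50,-94,94):
    for z in (224,):
      P=np.array([485,216,z])+tx*37*s+ty*t
      print(s*37,t,z,[np.round(proj(n,P)) for n in('top','side')])
```

```text
-37 -50 224 [array([255., 210.]), array([315., 127.])]
-37 -94 224 [array([274., 216.]), array([311., 135.])]
-37 94 224 [array([193., 192.]), array([325., 103.])]
37 -50 224 [array([245., 243.]), array([291., 124.])]
37 -94 224 [array([264., 249.]), array([287., 132.])]
37 94 224 [array([183., 224.]), array([303., 100.])]
```

The black plate at (256,230) in the top view is the end of the gripper body, 64 mm above the tip. The projected tip falls over the red plug, so this position is good. Going down on red.

```bash
python3 -m creep '[-0.1,0,3,0,0,0,-1,-0.1,0,5,0,0,0,-1,-0.1,0,6,0,0,0,-1,-0.1,0,6.5,0,0,0,-1,-0.1,0,6.9,0,0,0,-1,-0.1,0,6.9,0,0,0,-1]'; python3 -m creep '[0,0,0.2,0,0,0,-1,0,0,0.4,0,0,0,-1,0,0,0.6,0,0,0,-1,0,0,0.8,0,0,0,-1,0,0,0.8,0,0,0,-1]'
```

```text
time: 8.05
position: [486.1, 216.0, 91.2]
ee_rot: [0.148, 0.989, 0.0, 0.0]
force: [0.1, -0.1, 1.6]
finger_gap: 0.9
time: 8.68
position: [486.0, 216.0, 82.7]
ee_rot: [0.148, 0.989, 0.0, 0.0]
force: [2.5, 1.3, 3.3]
finger_gap: 0.5
```

```bash
python3 -m creep '[0,0,0.1,0,0,0,-1,0,0,0.2,0,0,0,-1,0,0,0.2,0,0,0,-1]'; python3 -m creep '[0,0,0.05,0,0,0,-1,0,0,0.1,0,0,0,-1,0,0,0.1,0,0,0,-1]'
```

```text
time: 9.05
position: [486.0, 216.0, 81.3]
ee_rot: [0.148, 0.989, 0.0, 0.0]
force: [0.0, -0.6, 8.6]
finger_gap: 0.6
time: 9.43
position: [486.1, 216.0, 80.6]
ee_rot: [0.148, 0.989, 0.0, 0.001]
force: [-1.9, -0.7, 11.4]
finger_gap: 0.7
```

Red went the same way: 11.4 N at 80.6, on its stop. Lift straight up, high enough to clear the taller blue tub.

```bash
python3 -m creep '[0,0,-0.5,0,0,0,-1,0,0,-2,0,0,0,-1,0,0,-5,0,0,0,-1,0,0,-8.5,0,0,0,-1,0,0,-8.5,0,0,0,-1]'; python3 -c "
from h import *
to('b',165)"
```

```text
time: 10.05
position: [486.6, 216.2, 167.3]
ee_rot: [0.148, 0.989, 0.001, 0.002]
force: [0.2, 1.0, -1.5]
finger_gap: 0.4
10.05 [486.6 216.2 167.3] [ 0.2  1.  -1.5] 0.40855868829054937 shift cm [-15.35  -5.56   0.28]
```

```bash
python3 -m creep '[-15.3,-5.6,0,0,0,0,-1,-15.3,-5.6,0,0,0,0,-1,-15.3,-5.6,0,0,0,0,-1,-15.3,-5.6,0,0,0,0,-1,-15.3,-5.6,0,0,0,0,-1]'
python3 - <<'E'
from h import *
to('b',117)
im=optics.snapshot('side')[:,:,::-1]; cv2.imwrite('pics/b1.png',im)
E
```

```text
time: 10.68
position: [614.7, 118.0, 163.9]
ee_rot: [0.148, 0.989, -0.0, -0.001]
force: [-0.1, 1.0, -0.0]
finger_gap: 0.4
10.675 [614.7 118.  163.9] [-0.1  1.  -0. ] 0.40297274465784033 shift cm [-0.23  0.06  4.69]
```

View pics/b1.png

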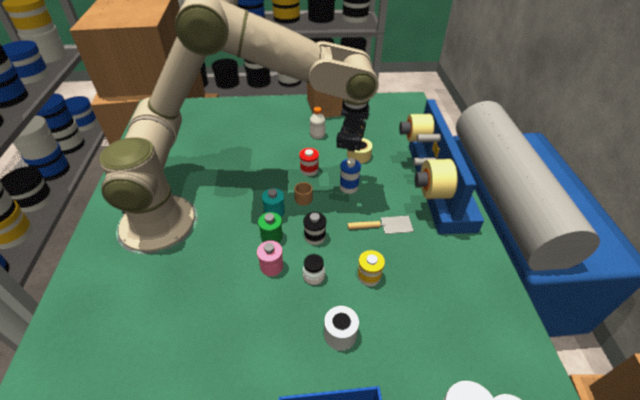

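The side view shows the gripper tip at about (350,140), right over the blue plug at (350,160), and the red plug at (309,153) is visibly low. Going down on blue.

```bash
python3 -m creep '[-0.2,0,2.5,0,0,0,-1,-0.2,0,3.8,0,0,0,-1,-0.2,0,4.4,0,0,0,-1,-0.2,0,4.7,0,0,0,-1,-0.2,0,4.7,0,0,0,-1]'; python3 -m creep '[0,0,0.2,0,0,0,-1,0,0,0.4,0,0,0,-1,0,0,0.6,0,0,0,-1,0,0,0.8,0,0,0,-1,0,0,0.8,0,0,0,-1]'
```

```text
time: 11.35
position: [617.6, 117.1, 118.3]
ee_rot: [0.148, 0.989, 0.0, 0.0]
force: [-0.1, -0.0, 1.4]
finger_gap: 0.7
time: 11.98
position: [617.7, 117.0, 109.7]
ee_rot: [0.148, 0.989, 0.0, 0.0]
force: [1.2, 1.1, 3.7]
finger_gap: 0.9
```

```bash
python3 -m creep '[0,0,0.15,0,0,0,-1,0,0,0.3,0,0,0,-1,0,0,0.3,0,0,0,-1]'; python3 -m creep '[0,0,0.05,0,0,0,-1,0,0,0.1,0,0,0,-1,0,0,0.1,0,0,0,-1]'
```

```text
time: 12.35
position: [617.7, 117.0, 107.0]
ee_rot: [0.148, 0.989, 0.0, 0.0]
force: [0.7, 1.9, 5.4]
finger_gap: 0.7
time: 12.72
position: [617.8, 117.0, 106.4]
ee_rot: [0.148, 0.989, 0.0, 0.0]
force: [-1.4, 1.3, 8.4]
finger_gap: 0.2
```

```bash
python3 -m creep '[0,0,0.05,0,0,0,-1,0,0,0.09,0,0,0,-1,0,0,0.09,0,0,0,-1]';  python3 -m creep '[0,0,-0.5,0,0,0,-1,0,0,-2,0,0,0,-1,0,0,-5,0,0,0,-1,0,0,-8.5,0,0,0,-1,0,0,-8.5,0,0,0,-1]'; python3 -c "
from h import *
print(Ro.from_quat(env.get_obs()['ee_rot']).as_matrix().T@np.array([-150,250,0])/10)"
```

```text
time: 13.1
position: [617.8, 117.0, 105.8]
ee_rot: [0.148, 0.989, 0.0, 0.001]
force: [-2.1, 1.3, 10.2]
finger_gap: 0.5
time: 13.72
position: [618.4, 116.9, 192.8]
ee_rot: [0.148, 0.989, 0.0, 0.002]
force: [-0.5, -0.5, -0.4]
finger_gap: 0.3
[21.67567614 19.4976705  -0.07686882]
```

Blue is home too, at 10.2 N. I'll move the arm aside for a clear top view to check.

```bash
python3 -m creep '[21.7,19.5,-3,0,0,0,-1,21.7,19.5,-3,0,0,0,-1,21.7,19.5,-3,0,0,0,-1,21.7,19.5,-3,0,0,0,-1,21.7,19.5,-3,0,0,0,-1,21.7,19.5,-3,0,0,0,-1,21.7,19.5,-3,0,0,0,-1,21.7,19.5,-3,0,0,0,-1]'
python3 - <<'E'
from h import *
A=[]
for n,pts in (("top",dict(y=(421,164),r=(244,220),b=(281,167),k=(363,218))),("side",dict(y=(371,262),r=(309,156),b=(350,165),k=(315,222)))):
    new=optics.snapshot(n)[:,:,::-1]; cv2.imwrite(f"pics/{n}_end.png",new); im=cv2.imread(f"pics/{n}0.png")
    for I in(im,new): A.append(np.hstack([cv2.resize(I[v-20:v+20,u-20:u+20],(150,150),interpolation=0) for u,v in pts.values()]))
cv2.imwrite('pics/end.png',np.vstack(A)[:600])
E
```

```text
time: 14.72
position: [467.9, 365.9, 219.4]
ee_rot: [0.149, 0.989, -0.0, -0.0]
force: [0.1, -0.5, -0.2]
finger_gap: 0.2
```

View pics/end.png

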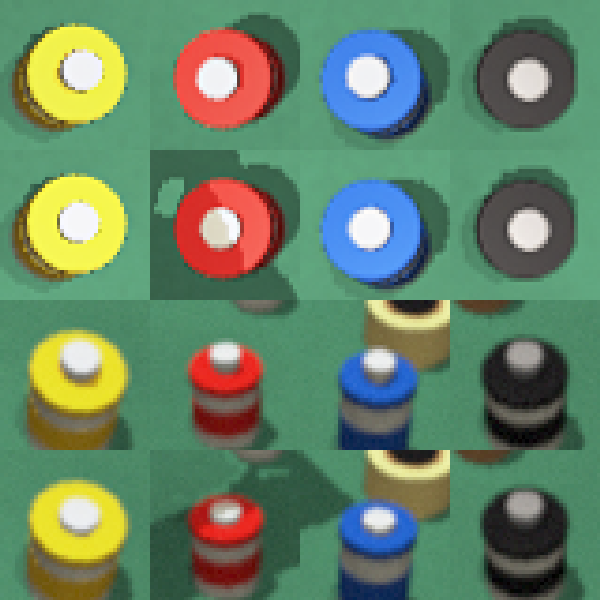

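View pics/top_end.png

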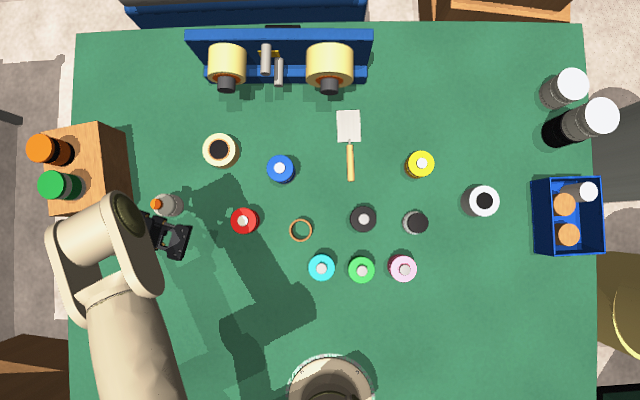

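The before and after crops show the yellow, red and blue plugs sunk to near their lids. The black plug is still up and unchanged. The tubs (yellow 421,164; red 244,220; blue 280,168) and everything else sit at the same pixels as before. The gripper hangs free near (170,240), at z of about 219, touching nothing.

```bash
python3 -c "
from rig import env
print(env.finish_job())"
```

```text
the job is handed in; nothing more can be done
None
```

I pressed the yellow, red and blue plugs down in that order with the shut fingertips, then handed the job in at about 15 s of the 51 s allowed.

- **Plugs home:** on each one the force stayed near 4 N while the plug slid, then rose at about 3 to 5 N per mm, close to the rubber's 4 N per mm, showing it had reached its stop. The final forces were 10.7 N on yellow, 11.4 N on red and 10.2 N on blue.
- **Heights:** the final tip heights fit plug tops of about 83 mm on yellow and red and 108 mm on blue, which is the fully pressed height.
- **Last pictures:** the three plugs are visibly low and the black plug is still up. All tubs and other things are where they were to within a pixel, and the arm was clear of everything.

The two camera views disagreed by about 3 to 4 mm on where the plugs were. I aimed between the two, well inside the 28 mm plug heads, and no check failed.

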